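# Hang the earring plate level on the jewellery stand

### The arm

A 6-joint arm with a two-finger parallel gripper is mounted at the origin on the work surface. World frame = base frame: x ahead of the robot, y to its left, z up, the work surface at z = 0. Lengths are in mm, angles in rad, forces in N, time in s.
With the tool pointing down it reaches from about 375 to 825 mm from the base axis. Payload 5.5 kg.
Tool frame: the origin (TCP) lies midway between the tips of the shut fingers; the grasp point (between the pads) lies 19 mm behind it; x points along the fingers, z is the direction in which the jaws open and shut, and the axes are right-handed (so a half turn about x gives the same grasp; the last joint's range is limited). The gripper opens to 85 mm and grips with 20 to 120 N. Pads are 22 mm wide; open, the fingers measure 114 mm over their backs; the gripper's body (76 mm by 85 mm) begins 54 mm behind the grasp point. The pads swing forward as they close: fully open they stand 13 mm farther back than shut.
Start: joints at [-1.23, 0.314, -0.047, 1.21, 0, 1.571], TCP at [200.541, -565.489, 231.299] pointing down, gripper open.
Joint ranges: [-2.67, 2.67], [-0.69, 1.73], [-1.03, 1.25], [-2.08, 2.16], [-1.42, 1.45], [-3.14, 3.14]. Speed limits (rad/s): [2.39, 2.39, 3.01, 3.14, 3.14, 3.14].

### API

Orientations are given as a unit quaternion [x, y, z, w].
In Python, from cell import readout, eyes, ctrl gives the robot as it stands.
- The arm moves only by the tool send_rows, never from a script. Its argument "increments" is one flat list of numbers, 6 for each row, row after row: the shift along the tool's x, y, z normalised to -1 to 1, where 1 is 0.15 m, then the turn, a rotation vector about the tool's x, y, z normalised to -1 to 1, where 1 is 2 pi rad. A call has 1 to 20 rows; each row is the pose to reach, as a shift and turn from the pose commanded when the call began, along the tool's axes at that moment, turning the shorter way round; what a row does not reach only later rows make up. A row lasts 1/10 s, in which the tool goes at most 50 mm and 8.59 degrees, less where a joint would pass 70% of its speed; a pose out of reach is approached as far as the arm can. A call with a number of a shift or a turn outside -1 to 1 is refused whole. A call with a gripper value outside its range is refused whole. "jaw" is the opening, from -1 (shut) to 1 (fully open), set as the call begins (left out, the last holds). The fingers move at their own pace and stop on an object; "newtons" is the grip in N (left out, the last holds). Time passes only in rows, so rows that repeat a pose let the fingers close. It gives the time, the measured TCP pose, the force and the opening at its end, in the units of the state.
- readout.observe(): the state, without advancing time (a new reading comes with each control period).
- eyes.grab_frame(name): name is "side" or "top" or "wrist"; returns a dict with "color" (384x512x3 uint8, red, green, blue), "z_map" (384x512 float32, mm along the optical axis (not along the pixel's ray), 0 where there is no reading), "fx", "fy", "cx", "cy" (pixels), "view" (4x4, takes a point from world to camera coordinates). Camera axes: x right, y up, looking along -z (the intrinsics and any distortion apply to the point x, -y, -z); pixel columns grow to the right and rows downward; lengths in mm; the calibration is good to about 2 mm. The wrist camera is an equidistant fisheye: a pixel r from the principal point sees the ray r / f radians off the axis. A picture is of the moment at which its call begins.
- ctrl.finish_job(): hands the job in, once; it reports no verdict.
The state is a dict: "clock": time; "joint_pos": joint angles; "qvel": joint speeds; "joint_torque": joint torques, N m; "position": TCP position; "eef_rot": TCP orientation; "force": force on the tool from outside, world axes, zero at the start; "moment": the same for the moment, N m; "gripper_width": finger opening in mm.
Only numpy, scipy, OpenCV 4.12 (cv2) and the standard library are available. Lean on these libraries where they do the work, as an engineer would, in place of code of your own. Each camera call takes 0.05 s, during which the arm holds its last target. There are 200 camera calls.

### The job

Lift the L-shaped earring plate out of its grooved wooden rest and hang it on the springy arm of the jewellery stand, by the one hole of its row from which it hangs level, then let go. The stand's post slides up and down and nobody has measured how high it is set, so feel for the arm (or look) and touch it only lightly: never lean on it or ram it. Leave everything else on the dressing table where it is.

Things in the scene. Friction and masses are not known exactly. Their poses are not given: they have to be found in the camera images.
- plate: L-shaped earring plate, solid brass-finished aluminium, 8 mm thick along its x, 0.22 kg, standing upright in the rest. An arm 150 mm long (y -33 to 117) and 40 high (z 66 to 106) over a leg 66 wide (y -33 to 33) and 66 high, so the arm juts out on +y. Origin: middle of the leg's foot, z up. Five holes in the arm. Take it from above across its thickness by the top 10 to 14 mm: holes stay clear
- hole1 (a point): centre of the hole nearest the arm's free end, plate y = 95, z = 84 mm. All five are round, 12 mm wide, go through along x, and lie in one row 22 mm below the top edge, 24 mm apart. The slits and stud marks are too fine to matter to the balance, and nothing hangs on the plate
- hole2 (a point): centre of the second hole from the free end, plate y = 71, z = 84 mm
- hole3 (a point): centre of the third, middle hole of the row, plate y = 47, z = 84 mm
- hole4 (a point): centre of the fourth hole from the free end, plate y = 23, z = 84 mm
- hole5 (a point): centre of the fifth hole, above the middle of the leg, plate y = -1, z = 84 mm
- rest: the plate's rest, a fixed walnut block 50 x 96 x 32 mm (x, y, z) with a groove along y, 10 mm wide, 70 long, 22 deep, in which the plate stands loosely on its foot, 10 mm above the block's underside. Origin: centre of the underside
- stand: jewellery stand, fixed: a round foot (radius 46 mm) and an upright tube from which a post slides by hand, held by friction (slips at about 18 N). From the post's head (8 mm radius, top 5 mm above the arm's root) a thin round brass arm, 6 mm thick, points along -x of the stand. How high the post is set differs each time and is not measured. Origin: centre of the underside, on the post's axis, z up
- bottle: bystander: square crystal bottle, 56 x 56 x 106 mm, loose. Origin: centre of the underside
- flask: bystander: faceted emerald glass flask, 72 mm wide, 112 mm high, loose. Origin: centre of the underside
- burner: bystander: pearl-white ceramic incense burner, 80 mm wide, 78 mm high, loose. Origin: centre of the underside
- claw: bystander: plastic hair claw, 40 x 80 x 45 mm, loose. Origin: centre of the underside
- lipstick: bystander: square lipstick case, 21 x 21 x 74 mm, standing, loose. Origin: centre of the underside
- compact: bystander: round powder compact, 74 mm across, 15 mm high, loose. Origin: centre of the underside
- tray_a: the brass-finished tray on which the rest stands, with the bottle and the claw: fixed, 260 x 330 mm (x, y), floor 4 mm thick, rim 14 mm high. Origin: centre of the underside
- tray_b: the twin tray, on which the stand stands, with the flask and the burner: same sizes
- lowest_root (a point): fixed mark on the post's axis 120 mm above the stand's underside: the lowest that the arm's root (its centre line at the axis) can be. The true root is 0 to 60 mm above this mark: feel or look. The arm ends 100 mm from the axis in an 8 mm bead, 6 mm higher than its root. It is springy up and down: 1.4 N per mm at 65 mm from the axis, 0.6 at the bead; endways it does not give
Not all that is in view belongs to the job. Several things look just like the stand: the one meant starts farthest to the robot's right. There is more than one size of the rest; the job needs the middle-sized.

How it is judged:
By the outcome, as a careful person would: the job done as asked, in the order asked, and still so for the second after the job is handed in, with the robot touching nothing.
It also fails if it takes over 61 s, if anything falls off the work surface, if the arm or the gripper's body presses on something with over 40 N, if the wrist force passes 120 N, or if a joint passes its speed limit or range.

## Working session

There is one attempt and no reset: what is moved stays moved. The work goes in short steps, Python scripts to look and compute and a tool call to move; the robot and the scene stay as the last step left them, time stands still between calls to the robot, and variables do not carry over. Pictures are saved under pics/ and viewed, about 8 in all and at most 12, crops included, and the job is handed in when it is done.

Besides the shell and the picture viewer there is one more tool, called as a command line: name --argument value ..., lists and objects as JSON in quotes. send_rows: Moves the arm, as the interface text tells. Scaled input: -1 to 1 covers 0.15 m each way for a shift and 2 pi rad each way for a turn. Its arguments: {"type":"object","properties":{"increments":{"type":"array"},"jaw":{"type":"number"},"newtons":{"type":"number"}},"required":["increments"]}

```bash
ls; mkdir -p pics
python3 - <<'E'
from cell import readout, eyes, ctrl
import cv2, numpy as np
s=readout.observe()
for k,v in s.items(): print(k,np.round(v,3))
a={}
for n in ("side","top"):
    f=eyes.grab_frame(n); np.savez(f"{n}.npz",**f)
    print(n,f["fx"],f["fy"],f["cx"],f["cy"],np.round(f["view"],4).tolist(), [k for k in f])
    cv2.imwrite(f"pics/{n}0.png",cv2.resize(f["color"][:,:,::-1],(800,600),interpolation=cv2.INTER_CUBIC))
E
```

```text
pics
clock 0.0
joint_pos [-1.23   0.314 -0.048  1.21  -0.     1.571]
qvel [ 0.002  0.001  0.001 -0.    -0.002 -0.001]
joint_torque [ 1.0000e-03 -5.3959e+01  3.3975e+01  1.9000e-02  0.0000e+00 -0.0000e+00]
position [ 200.353 -564.952  230.424]
eef_rot [ 0.408  0.578 -0.408  0.577]
force [-0.144  0.014  0.181]
moment [0.03  0.002 0.013]
gripper_width 85.269
side 488.82327326309604 488.82327326309604 254.4455075905675 196.9440578199492 [[0.7444, -0.6677, -0.0039, -341.9377], [0.3672, 0.4045, 0.8376, -266.0547], [-0.5576, -0.625, 0.5463, -1262.408], [0.0, 0.0, 0.0, 1.0]] ['color', 'z_map', 'fx', 'fy', 'cx', 'cy', 'view']
top 454.5824457175192 454.5824457175192 263.15879467364624 188.95013720578498 [[-0.0788, -0.9969, -0.002, 47.2052], [0.9715, -0.0772, 0.224, -515.8106], [-0.2235, 0.0157, 0.9746, -1422.4477], [0.0, 0.0, 0.0, 1.0]] ['color', 'z_map', 'fx', 'fy', 'cx', 'cy', 'view']
```

View pics/side0.png

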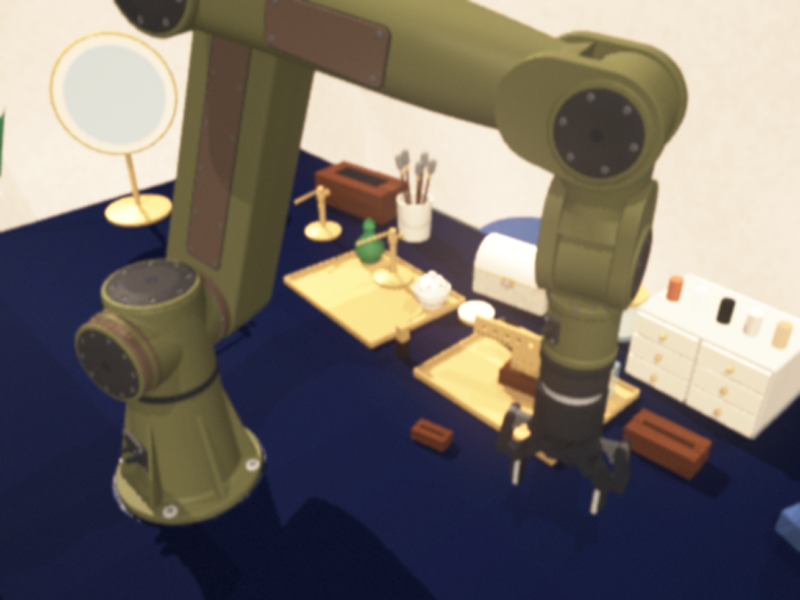

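View pics/top0.png

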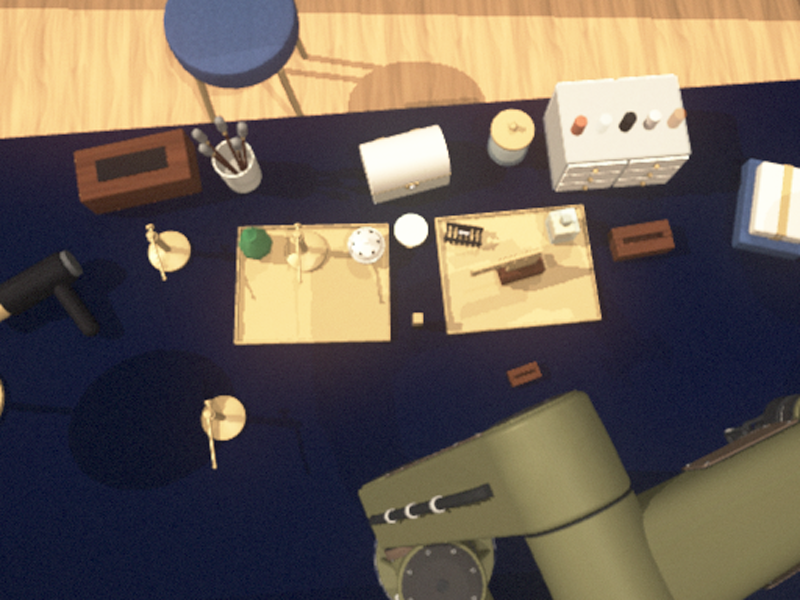

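Top view: lookalike stands are at (308,250) on the tray, (168,250) and (222,417). The one on the tray is farthest right, so that is the one I want. Rests are small (525,374), in-tray with plate (522,268) and large (642,240), so I take the middle one. Next I measure with depth and check both in a close crop.

```bash
cat > h.py <<'E'
import numpy as np, cv2
def cloud(f):
    z=f["z_map"]; v,u=np.mgrid[:z.shape[0],:z.shape[1]]
    P=np.stack([(u-f["cx"])/f["fx"]*z,-(v-f["cy"])/f["fy"]*z,-z],-1)
    V=f["view"]; W=(P-V[:3,3])@V[:3,:3]; W[z==0]=np.nan; return W
def proj(f,p):
    V=f["view"]; q=V[:3,:3]@np.array(p,float)+V[:3,3]
    return f["cx"]+f["fx"]*q[0]/-q[2], f["cy"]+f["fy"]*q[1]/q[2]
E
python3 - <<'E'
from h import *
t=dict(np.load("top.npz")); s=dict(np.load("side.npz"))
W=cloud(t);S=cloud(s)
def uv(p): return int(p[0]/1.5625),int(p[1]/1.5625)
for n,p in dict(stand=(298,228),standfoot=(318,250),tip=(297,279),plate=(505,268),rest=(530,275),restL=(642,240),restS=(525,374),trayb=(270,310),traya=(480,310),flask=(255,242),burner=(366,245),claw=(463,235),bottle=(563,225),lip=(418,319),compact=(411,230),st2=(152,232),st3=(208,405)).items():
    u,v=uv(p); print(n,(u,v),np.round(W[v,u],0))
def fit(M,W,zlo,zhi,xr,yr,name):
    m=(W[...,2]>zlo)&(W[...,2]<zhi)&(W[...,0]>xr[0])&(W[...,0]<xr[1])&(W[...,1]>yr[0])&(W[...,1]<yr[1])
    p=W[m]; print(name,len(p)); 
    if len(p)<5: return
    r=cv2.minAreaRect(p[:,:2].astype(np.float32)); print(np.round(cv2.boxPoints(r),1).tolist(), 'z',np.round(np.percentile(p[:,2],[5,50,95]),1))
x0,y0=W[uv((515,268))[1],uv((515,268))[0],:2]
for n,A in(("top",t),("side",s)):
    w=cloud(A)
    fit(0,w,75,135,(x0-120,x0+120),(y0-120,y0+120),n+" plate hi")
    fit(0,w,30,42,(x0-60,x0+60),(y0-90,y0+60),n+" rest")
    xs,ys=W[uv((298,250))[1],uv((298,250))[0],:2]
    fit(0,w,115,210,(xs-150,xs+120),(ys-60,ys+60),n+" stand hi")
c1=cv2.resize(t["color"][125:190,275:375,::-1],(800,520),interpolation=cv2.INTER_CUBIC)
c2=cv2.resize(t["color"][135:190,150:250,::-1],(800,440),interpolation=cv2.INTER_CUBIC)
cv2.imwrite("pics/crop.png",cv2.resize(np.vstack([c1,c2]),(500,600)))
E
```

```text
stand (190, 145) [670. 230. 109.]
standfoot (203, 160) [644. 201.  20.]
tip (190, 178) [588. 250.   5.]
plate (323, 171) [ 568. -198.   38.]
rest (339, 176) [ 553. -253.   14.]
restL (410, 153) [ 615. -505.   12.]
restS (336, 239) [ 342. -220.    8.]
trayb (172, 198) [523. 313.   7.]
traya (307, 198) [ 487. -139.    5.]
flask (163, 154) [657. 325.  77.]
burner (234, 156) [635.  93.  67.]
claw (296, 150) [ 645. -114.   48.]
bottle (360, 144) [ 643. -326.   66.]
lip (267, 204) [463.  -2.  80.]
compact (263, 147) [675.  -5.  15.]
st2 (97, 148) [677. 522. 127.]
st3 (133, 259) [320. 419. 107.]
top plate hi 347
[[504.79998779296875, -143.0], [630.0999755859375, -357.6000061035156], [676.4000244140625, -330.6000061035156], [551.0999755859375, -116.0]] z [ 81.5 109.8 123. ]
top rest 203
[[538.4000244140625, -190.39999389648438], [557.2999877929688, -284.5], [607.2000122070312, -274.3999938964844], [588.2999877929688, -180.39999389648438]] z [31.  35.7 40.2]
top stand hi 84
[[547.2999877929688, 228.6999969482422], [548.0, 216.1999969482422], [674.7999877929688, 223.39999389648438], [674.0999755859375, 235.89999389648438]] z [118.9 130.1 135.5]
side plate hi 596
[[535.5, -117.69999694824219], [568.5, -258.70001220703125], [587.0999755859375, -254.3000030517578], [554.0999755859375, -113.30000305175781]] z [ 80.1 104.7 123.3]
side rest 192
[[534.2000122070312, -191.89999389648438], [552.7000122070312, -267.3999938964844], [600.4000244140625, -255.8000030517578], [581.9000244140625, -180.3000030517578]] z [31.8 37.9 41.3]
side stand hi 78
[[543.0, 229.39999389648438], [546.0, 204.5], [674.0999755859375, 219.6999969482422], [671.2000122070312, 244.60000610351562]] z [115.4 130.4 136. ]
```

View pics/crop.png

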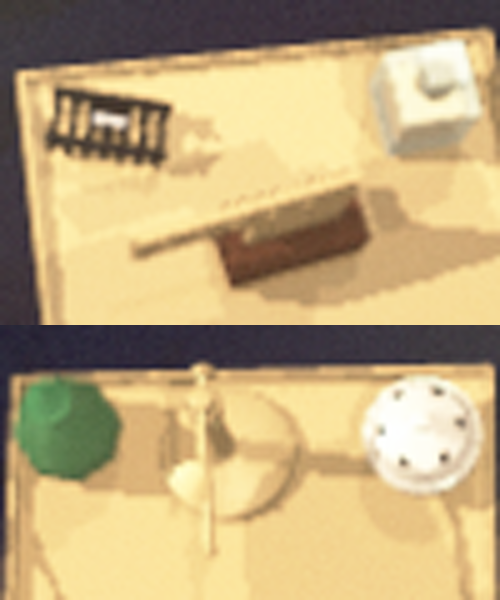

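The plate crop shows the 96x51 mm rest (middle size) with the plate's arm jutting towards +y. The stand crop shows its arm pointing to -x between the flask and the burner. The balance calculation gives the centre of mass at y≈23.0, so I use **hole4**. I'll grip over hole5 so the fingers stay clear of the stand's arm.

```bash
cat >> h.py <<'E'
from scipy.spatial.transform import Rotation as R
def plan(s,target,yaw=None):
    """target world TCP mm; tool x down, tool z horizontal at angle yaw (or yaw+pi, nearest). prints normalised row"""
    Q=R.from_quat(s["eef_rot"]); d=Q.inv().apply(np.array(target)-s["position"])/150
    out=np.zeros(3)
    if yaw is not None:
        best=None
        for y in (yaw,yaw+np.pi):
            x=np.array([0,0,-1.]); z=np.array([np.cos(y),np.sin(y),0]); T=R.from_matrix(np.c_[x,np.cross(z,x),z])
            r=(Q.inv()*T).as_rotvec()
            if best is None or np.linalg.norm(r)<np.linalg.norm(best): best=r
        out=best/(2*np.pi)
    n=max(np.abs(d).max(),1)
    print("row",np.round(d,4).tolist(),np.round(out,4).tolist(),"calls>=%.2f"%n, "dist",round(float(np.linalg.norm(d))*150,1))
E
python3 - <<'E'
from h import *
from cell import readout
s=readout.observe()
print(np.round(R.from_quat(s["eef_rot"]).as_matrix(),3), s["joint_pos"])
plan(s,(573,-235,270),0.21)
E
```

```text
[[-0.001  0.942  0.334]
 [ 0.001  0.334 -0.942]
 [-1.    -0.    -0.002]] [-1.23001541e+00  3.14166634e-01 -4.79571371e-02  1.21021019e+00
 -2.81032980e-05  1.57080918e+00]
row [-0.2614, 3.0767, -1.2437] [-0.2292, -0.0002, -0.0002] calls>=3.08 dist 499.3
```

send_rows --increments '[-0.26, 1, -0.4, 0, 0, 0, -0.26, 1, -0.4, 0, 0, 0, -0.26, 1, -0.4, 0, 0, 0, -0.26, 1, -0.4, 0, 0, 0]'

```text
clock: 0.5
position: [324.6, -456.4, 271.3]
eef_rot: [0.407, 0.578, -0.407, 0.579]
force: [-0.4, 1.0, 0.2]
gripper_width: 85.7
```

send_rows --increments '[0, 1, -0.4, 0, 0, 0, 0, 1, -0.4, 0, 0, 0, 0, 1, -0.4, 0, 0, 0, 0, 1, -0.4, 0, 0, 0]'

```text
clock: 0.9
position: [445.8, -349.2, 269.7]
eef_rot: [0.407, 0.579, -0.406, 0.578]
force: [-0.5, -0.2, -0.1]
gripper_width: 85.2
```

send_rows --increments '[0, 1, -0.4, -0.229, 0, 0, 0, 1, -0.4, -0.229, 0, 0, 0, 1, -0.4, -0.229, 0, 0, 0, 1, -0.4, -0.229, 0, 0, 0, 1, -0.4, -0.229, 0, 0, 0, 1, -0.4, -0.229, 0, 0, 0, 1, -0.4, -0.229, 0, 0, 0, 1, -0.4, -0.229, 0, 0, 0, 1, -0.4, -0.229, 0, 0, 0, 1, -0.4, -0.229, 0, 0, 0, 1, -0.4, -0.229, 0, 0]'

```text
clock: 2.0
position: [563.9, -246.2, 269.7]
eef_rot: [-0.073, 0.704, 0.073, 0.703]
force: [0.5, -0.5, -0.3]
gripper_width: 85.2
```

```bash
cat >> h.py <<'E'
def wray(f,u,v):
    a=(u-f["cx"])/f["fx"]; b=(v-f["cy"])/f["fy"]; th=np.hypot(a,b); k=np.sinc(th/np.pi)
    d=np.array([a*k,-b*k,-np.cos(th)]); V=f["view"]; return -V[:3,:3].T@V[:3,3], V[:3,:3].T@d
def onz(f,u,v,z):
    o,d=wray(f,u,v); return o+d*(z-o[2])/d[2]
def wproj(f,p):
    q=f["view"][:3,:3]@np.array(p,float)+f["view"][:3,3]; x,y,z=q[0],-q[1],-q[2]
    r=np.hypot(x,y); th=np.arctan2(r,z); return f["cx"]+f["fx"]*th*x/r, f["cy"]+f["fy"]*th*y/r
E
python3 - <<'E'
from h import *
from cell import readout,eyes
s=readout.observe(); print(s["clock"],s["position"],s["force"],s["joint_pos"])
f=eyes.grab_frame("wrist"); np.savez("w1.npz",**f)
cv2.imwrite("pics/w1.png",cv2.resize(f["color"][:,:,::-1],(800,600),interpolation=cv2.INTER_CUBIC))
print(f["fx"],f["cx"],f["cy"],np.round(f["view"],3).tolist())
E
```

```text
2.0 [ 563.90436769 -246.22105499  269.74191333] [ 0.45351151 -0.52733646 -0.28743486] [-4.11412761e-01  3.33319524e-01  6.70180848e-02  1.30552155e+00
 -5.06565360e-04  9.51196828e-01]
297.3186396354542 253.65074373005493 196.9864653632091 [[0.978, 0.207, -0.001, -499.179], [-0.198, 0.935, -0.295, 390.879], [-0.06, 0.288, 0.956, -312.812], [0.0, 0.0, 0.0, 1.0]]
```

View pics/w1.png

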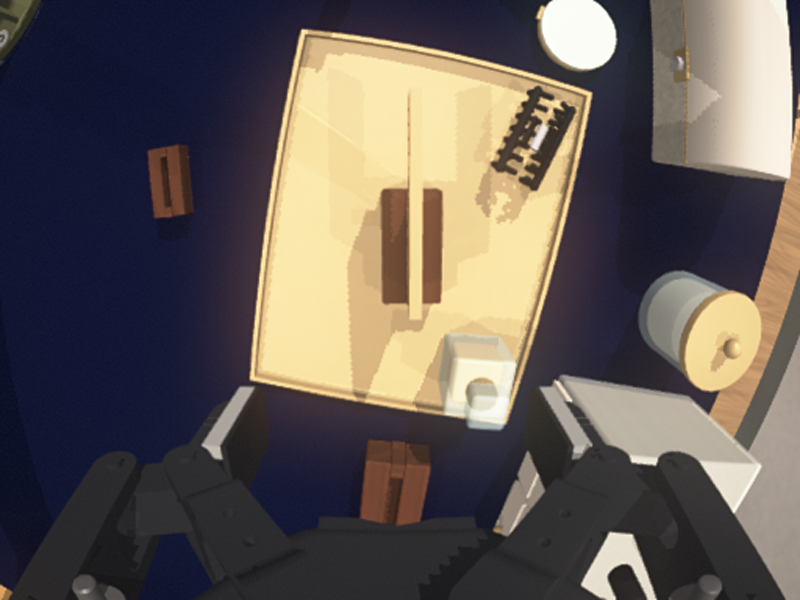

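Wrist view: the plate's top edge runs from (414,88) at the free end to (416,319) at the leg end, over the rest at (412,245).

Run:
```python
from h import *
f=dict(np.load("w1.npz")); k=1.5625
for p in [(414.5,88),(416,319)]: print(np.round(onz(f,p[0]/k,p[1]/k,120),1))
for q in [(381,302),(442,303),(442,189),(384,188)]: print('rest',np.round(onz(f,q[0]/k,q[1]/k,36),1))
g=cv2.cvtColor(f["color"],cv2.COLOR_RGB2GRAY).astype(int)
for r in (70,90,130,150,170,185,195): print(r,g[r,255:278].tolist())
w=cloud
```

```text
[ 547.  -118.9  120. ]
[ 580.  -265.3  120. ]
rest [ 557.  -283.4   36. ]
rest [ 607.9 -273.5   36. ]
rest [ 586.1 -179.9   36. ]
rest [ 540.2 -189.1   36. ]
70 [233, 232, 233, 233, 234, 218, 153, 202, 228, 227, 227, 227, 227, 227, 228, 231, 233, 233, 232, 232, 232, 232, 232]
90 [232, 232, 232, 231, 230, 224, 179, 195, 228, 228, 227, 228, 227, 227, 227, 230, 232, 232, 232, 232, 232, 232, 231]
130 [99, 97, 96, 95, 87, 99, 121, 206, 227, 226, 225, 226, 225, 227, 223, 163, 102, 96, 98, 98, 97, 97, 98]
150 [83, 81, 81, 78, 75, 99, 128, 198, 224, 225, 225, 224, 225, 226, 226, 142, 96, 94, 96, 94, 95, 95, 94]
170 [79, 80, 80, 76, 73, 97, 130, 195, 223, 223, 223, 222, 223, 225, 225, 149, 99, 94, 94, 94, 94, 93, 94]
185 [83, 81, 83, 80, 76, 89, 123, 215, 224, 222, 223, 222, 223, 224, 224, 140, 103, 102, 102, 101, 100, 100, 100]
195 [189, 190, 190, 190, 188, 167, 146, 214, 223, 222, 222, 221, 222, 223, 217, 195, 188, 190, 189, 188, 192, 211, 228]
```

Run:
```python
from h import *
from cell import readout
s=readout.observe()
plan(s,(573.0,-234.1,150),0.2217); plan(s,(573.0,-234.1,108),0.2217)
```

```text
row [0.7988, 0.066, 0.0757] [-0.0025, -0.0001, -0.0] calls>=1.00 dist 120.8
row [1.0788, 0.0659, 0.076] [-0.0025, -0.0001, -0.0] calls>=1.08 dist 162.5
```

send_rows --increments '[0.2, 0.066, 0.076, -0.0025, 0, 0, 0.4, 0.066, 0.076, -0.0025, 0, 0, 0.6, 0.066, 0.076, -0.0025, 0, 0, 0.8, 0.066, 0.076, -0.0025, 0, 0, 0.8, 0.066, 0.076, -0.0025, 0, 0, 0.8, 0.066, 0.076, -0.0025, 0, 0]'

```text
clock: 2.65
position: [573.1, -233.5, 150.4]
eef_rot: [-0.079, 0.703, 0.079, 0.702]
force: [1.4, -0.4, -0.2]
gripper_width: 84.9
```

Run:
```python
from h import *
from cell import readout,eyes
s=readout.observe(); print(s["position"],s["force"])
plan(s,(573.0,-234.1,108),0.2217)
f=eyes.grab_frame("wrist"); np.savez("w2.npz",**f)
cv2.imwrite("pics/w2.png",cv2.resize(f["color"][:,:,::-1],(800,600),interpolation=cv2.INTER_CUBIC))
for p in [(547,-118.9,120),(580,-265.3,120)]: print(np.array(wproj(f,p))*1.5625)
```

```text
[ 573.13876956 -233.53560377  150.35637615] [ 1.35185367 -0.4380748  -0.17981267]
row [0.2824, -0.0036, -0.0014] [0.0002, -0.0002, -0.0001] calls>=1.00 dist 42.4
[399.51613043  61.0188497 ]
[398.35967529 428.36051802]
```

View pics/w2.png

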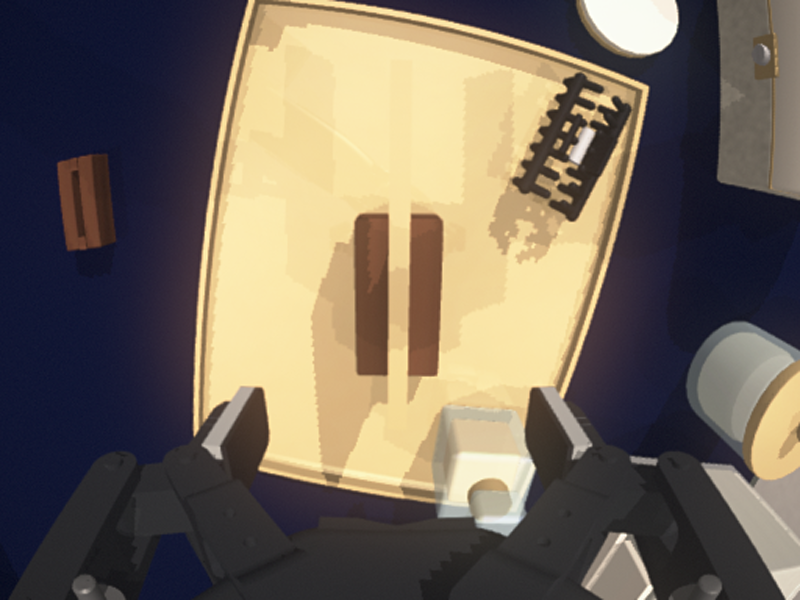

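The plate's edge runs from (400,60) to (398,430), as predicted and centred between the fingers at (248,395) and (550,395). Going down to grasp.

send_rows --increments '[0.1, -0.004, -0.001, 0, 0, 0, 0.2, -0.004, -0.001, 0, 0, 0, 0.282, -0.004, -0.001, 0, 0, 0, 0.282, -0.004, -0.001, 0, 0, 0, 0.282, -0.004, -0.001, 0, 0, 0]'

```text
clock: 3.2
position: [574.0, -234.2, 108.9]
eef_rot: [-0.079, 0.702, 0.079, 0.703]
force: [-0.2, -0.3, 0.7]
gripper_width: 85.8
```

send_rows --increments '[0, 0, 0, 0, 0, 0, 0, 0, 0, 0, 0, 0, 0, 0, 0, 0, 0, 0, 0, 0, 0, 0, 0, 0, 0, 0, 0, 0, 0, 0, 0, 0, 0, 0, 0, 0, 0, 0, 0, 0, 0, 0, 0, 0, 0, 0, 0, 0, 0, 0, 0, 0, 0, 0, 0, 0, 0, 0, 0, 0]' --jaw -1 --newtons 60

```text
clock: 4.2
position: [573.8, -234.2, 108.3]
eef_rot: [-0.079, 0.702, 0.079, 0.703]
force: [-0.4, -1.6, 2.2]
gripper_width: 6.1
```

send_rows --increments '[-0.05, 0, 0, 0, 0, 0, -0.1, 0, 0, 0, 0, 0, -0.2, 0, 0, 0, 0, 0, -0.4, 0, 0, 0, 0, 0, -0.6, 0, 0, 0, 0, 0, -0.8, 0, 0, 0, 0, 0, -1, 0, 0, 0, 0, 0, -1, 0, 0, 0, 0, 0, -1, 0, 0, 0, 0, 0]'

```text
clock: 5.1
position: [573.7, -234.0, 258.3]
eef_rot: [-0.079, 0.702, 0.079, 0.703]
force: [0.2, 0.1, -3.1]
gripper_width: 6.4
```

Run:
```python
from h import *
from cell import readout,eyes
s=readout.observe(); print(s["position"],s["force"],s["gripper_width"],s["joint_pos"])
f=eyes.grab_frame("wrist"); np.savez("w3.npz",**f)
cv2.imwrite("pics/w3.png",cv2.resize(f["color"][:,:,::-1],(800,600),interpolation=cv2.INTER_CUBIC))
# nominal hole4 etc
p=np.array(s["position"]); d=np.array([-.2199,.9755,0])
for y in(117,-33): print(np.array(wproj(f,p+d*(y+1)+[0,0,12]))*1.5625)
# stand fine: triangulate from static views: project guesses
t=dict(np.load("top.npz"));sd=dict(np.load("side.npz"))
c1=cv2.resize(t["color"][130:190,170:230,::-1],(500,500),interpolation=cv2.INTER_CUBIC)
c2=cv2.resize(sd["color"][135:195,215:275,::-1],(500,500),interpolation=cv2.INTER_CUBIC)
cv2.imwrite("pics/st.png",cv2.resize(np.hstack([c1,c2]),(800,400)))
```

```text
[ 573.72921344 -234.03256351  258.25852552] [ 0.17740487  0.14490205 -3.06521162] 6.402121562512843 [-3.87321243e-01  3.42457922e-01  5.38841836e-02  1.28136279e+00
  1.97529975e-05  9.58860765e-01]
[402.13281504  26.75705885]
[399.44834442 488.5022091 ]
```

View pics/st.png

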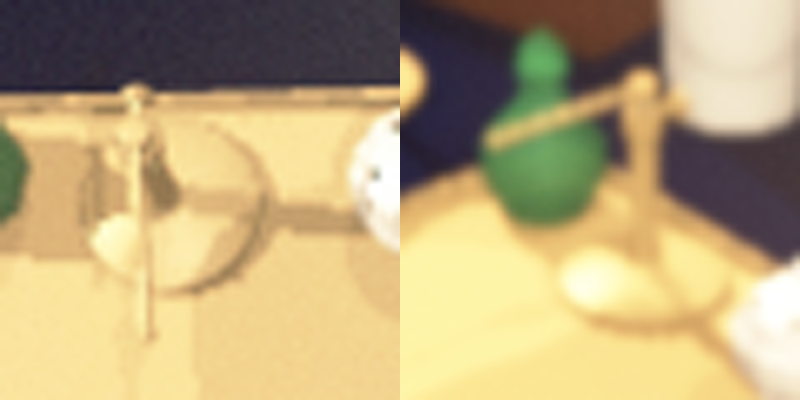

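View pics/w3.png

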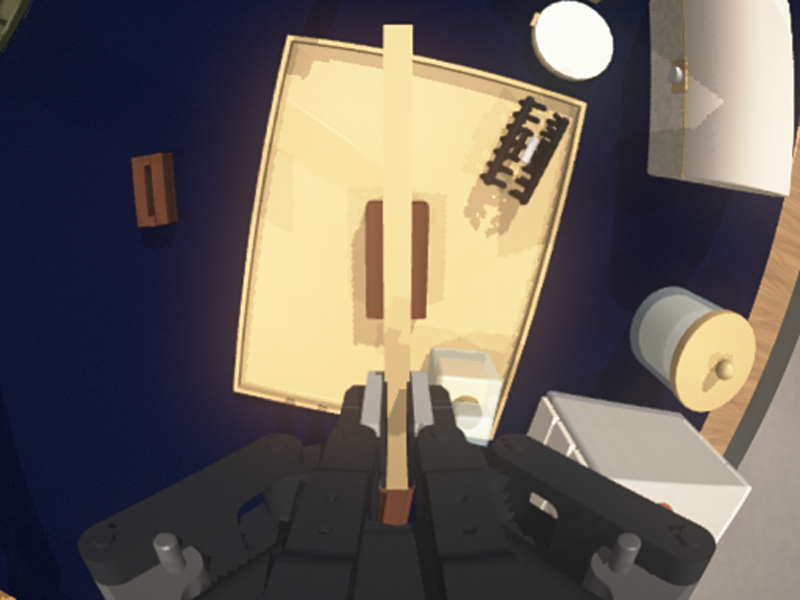

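The plate came up cleanly, its free end at (398,25) as predicted. The stand crop shows the bead at (148,336) in the top view and (493,139) in the side view, and the head at (137,95) and (643,82). Now I triangulate.

Run:
```python
from h import *
t=dict(np.load("top.npz"));s=dict(np.load("side.npz"))
def ray(f,u,v):
    d=np.array([(u-f["cx"])/f["fx"],-(v-f["cy"])/f["fy"],-1]); V=f["view"]; return -V[:3,:3].T@V[:3,3], V[:3,:3].T@d
def tri(a,b):
    A=np.zeros((3,3));B=np.zeros(3);rs=[ray(t,*a),ray(s,*b)]
    for o,d in rs:
        d=d/np.linalg.norm(d);M=np.eye(3)-np.outer(d,d);A+=M;B+=M@o
    p=np.linalg.solve(A,B); return np.round(p,1),[round(float(np.linalg.norm(np.cross(p-o,d/np.linalg.norm(d)))),1) for o,d in rs]
print("bead",tri((191.7,179.9),(228.4,155.3)))
print("head",tri((190.05,143.75),(250.95,146.8)))
o,d=ray(t,196.5,159.9); print("foot",o+d*(14-o[2])/d[2])
```

```text
bead (array([546.4, 226.3, 135.1]), [0.3, 0.3])
head (array([661. , 231.4, 127.1]), [7.5, 7.5])
foot [647.47701743 224.15363501  14.        ]
```

Run:
```python
from h import *
from cell import readout
t=dict(np.load("top.npz"))
s=readout.observe(); plan(s,(505,202,258),0.0)
print(R.from_quat(s["eef_rot"]).as_matrix().round(3))
f=dict(np.load("w3.npz")); V=f["view"]; print("cam",-V[:3,:3].T@V[:3,3])
```

```text
row [-0.0047, 2.9329, 0.2049] [0.0357, -0.0002, -0.0001] calls>=2.93 dist 441.0
[[-0.001 -0.223  0.975]
 [ 0.001  0.975  0.223]
 [-1.     0.001 -0.001]]
cam [ 555.36937164 -159.78714298  402.03222113]
```

send_rows --increments '[0, 0.2, 0.014, 0, 0, 0, 0, 0.4, 0.028, 0, 0, 0, 0, 0.7, 0.05, 0, 0, 0, 0, 1, 0.07, 0, 0, 0, 0, 1, 0.07, 0, 0, 0]'

```text
clock: 5.65
position: [548.1, -80.6, 256.0]
eef_rot: [-0.08, 0.704, 0.082, 0.701]
force: [-0.4, -1.7, -2.9]
gripper_width: 6.2
```

send_rows --increments '[0, 0.3, 0.02, 0, 0, 0, 0, 0.6, 0.04, 0, 0, 0, 0, 0.8, 0.06, 0, 0, 0, 0, 1, 0.07, 0, 0, 0, 0, 1, 0.07, 0, 0, 0]'

```text
clock: 6.15
position: [525.7, 65.7, 256.3]
eef_rot: [-0.08, 0.704, 0.081, 0.701]
force: [-0.5, -0.4, -3.1]
gripper_width: 6.0
```

send_rows --increments '[0, 0.3, 0.02, 0.01, 0, 0, 0, 0.6, 0.04, 0.02, 0, 0, 0, 0.8, 0.06, 0.036, 0, 0, 0, 0.93, 0.065, 0.036, 0, 0, 0, 0.93, 0.065, 0.036, 0, 0, 0, 0.93, 0.065, 0.036, 0, 0, 0, 0.93, 0.065, 0.036, 0, 0]'

```text
clock: 6.85
position: [505.7, 200.0, 257.3]
eef_rot: [0.001, 0.708, -0.001, 0.707]
force: [0.2, 0.3, -1.9]
gripper_width: 6.0
```

Run:
```python
from h import *
from cell import readout,eyes
s=readout.observe(); print(s["clock"],s["position"],s["force"],s["eef_rot"])
f=eyes.grab_frame("wrist"); np.savez("w4.npz",**f)
cv2.imwrite("pics/w4.png",cv2.resize(f["color"][:,:,::-1],(800,600),interpolation=cv2.INTER_CUBIC))
plan(s,(505,202,185),0)
print(np.array(wproj(f,(546.4,226.3,135.1)))*1.5625)
```

```text
6.85 [505.66910363 199.96190185 257.25407827] [ 0.21991455  0.26309657 -1.90015485] [ 5.80842664e-04  7.07514147e-01 -1.37199287e-03  7.06697610e-01]
row [0.4817, 0.0141, -0.0039] [-0.0004, -0.0002, 0.0002] calls>=1.00 dist 72.3
[468.43998937 254.75165172]
```

View pics/w4.png

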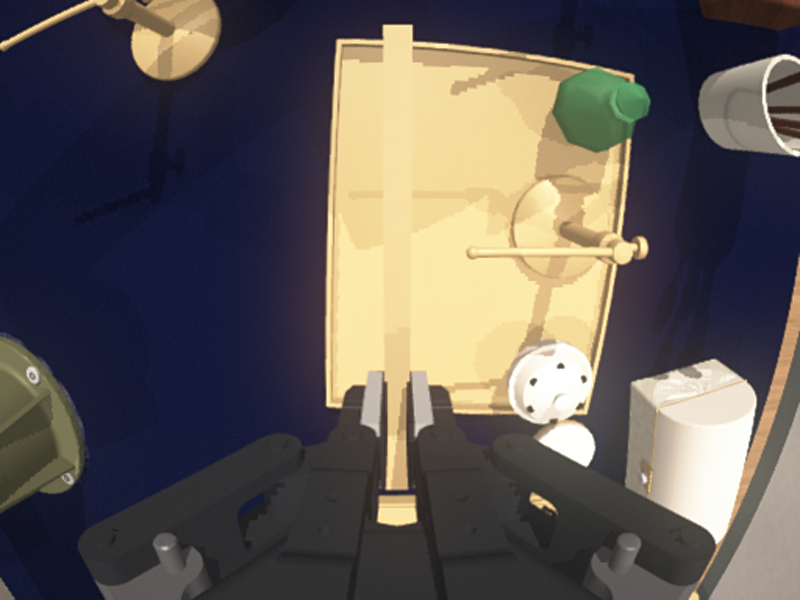

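Bead at (471,252) and head at (622,252). The bead agrees with the triangulation to within about 3 px.

Run:
```python
from h import *
f=dict(np.load("w4.npz")); k=1.5625
P=lambda x,y,z: np.round(onz(f,(x+.5)/k-.5,(y+.5)/k-.5,z),1)
print("bead",P(471,252,135)," head",P(622,252,134),"arm",P(560,250.5,132), "bead131/139",P(471,252,131),P(471,252,139))
print("plate end",P(398,25,257.3+11.7), "near end",P(398,489,269))
for p in [(505.7,200+118,269),(505.7,200-32,269)]: print(np.array(wproj(f,p))*k)
g=cv2.cvtColor(f["color"],cv2.COLOR_RGB2GRAY).astype(int)
for c in (320,340,360,380): print(c, g[152:170,c].tolist())
for c in (250,254,258): print(c, g[8:24,c].tolist())
```

```text
bead [547.7 228.1 135. ]  head [646.4 230.3 134. ] arm [604.  229.5 132. ] bead131/139 [548.4 227.4 131. ] [547.1 228.8 139. ]
plate end [504.9 318.4 269. ] near end [504.7 167.3 269. ]
[400.46025758  25.85132756]
[400.52354646 487.25904136]
320 [232, 232, 232, 232, 232, 232, 225, 229, 241, 234, 214, 181, 188, 230, 233, 232, 232, 232]
340 [231, 230, 229, 228, 227, 225, 218, 236, 248, 239, 226, 194, 190, 214, 214, 213, 212, 211]
360 [176, 191, 191, 189, 188, 186, 211, 238, 241, 238, 223, 186, 172, 186, 187, 186, 186, 186]
380 [130, 126, 121, 122, 123, 129, 201, 233, 239, 235, 222, 184, 179, 212, 215, 212, 214, 226]
250 [35, 34, 35, 36, 36, 35, 30, 84, 226, 225, 223, 223, 223, 223, 223, 223]
254 [34, 33, 36, 36, 35, 36, 31, 84, 227, 226, 223, 223, 223, 223, 223, 224]
258 [34, 35, 35, 37, 37, 35, 31, 84, 227, 226, 223, 223, 223, 223, 223, 223]
```

Run:
```python
from h import *
from cell import readout
s=readout.observe(); plan(s,(590,167,257),0.02); plan(s,(590,167,172),0.02)
```

```text
row [0.003, -0.2181, 0.5622] [-0.0037, -0.0001, 0.0001] calls>=1.00 dist 90.4
row [0.5696, -0.2176, 0.5626] [-0.0037, -0.0001, 0.0001] calls>=1.00 dist 124.5
```

send_rows --increments '[0, -0.1, 0.25, -0.0037, 0, 0, 0, -0.218, 0.5, -0.0037, 0, 0, 0, -0.218, 0.562, -0.0037, 0, 0, 0.15, -0.218, 0.562, -0.0037, 0, 0, 0.3, -0.218, 0.562, -0.0037, 0, 0, 0.42, -0.218, 0.562, -0.0037, 0, 0, 0.5, -0.218, 0.562, -0.0037, 0, 0, 0.55, -0.218, 0.562, -0.0037, 0, 0, 0.57, -0.218, 0.562, -0.0037, 0, 0, 0.57, -0.218, 0.562, -0.0037, 0, 0, 0.57, -0.218, 0.562, -0.0037, 0, 0, 0.57, -0.218, 0.562, -0.0037, 0, 0]'

```text
clock: 8.1
position: [590.5, 168.7, 173.4]
eef_rot: [-0.008, 0.707, 0.008, 0.708]
force: [0.2, 0.4, -1.4]
gripper_width: 5.9
```

send_rows --increments '[0.01, 0, 0, 0, 0, 0, 0.01, 0, 0, 0, 0, 0, 0.01, 0, 0, 0, 0, 0]'

```text
clock: 8.4
position: [590.0, 168.5, 171.1]
eef_rot: [-0.008, 0.707, 0.008, 0.707]
force: [-0.1, -0.4, -2.8]
gripper_width: 6.2
```

send_rows --increments '[0.01, 0, 0, 0, 0, 0, 0.01, 0, 0, 0, 0, 0, 0.01, 0, 0, 0, 0, 0]'

```text
clock: 8.7
position: [589.9, 168.4, 169.4]
eef_rot: [-0.008, 0.707, 0.008, 0.707]
force: [0.4, 0.6, -2.2]
gripper_width: 6.2
```

send_rows --increments '[0.01, 0, 0, 0, 0, 0, 0.01, 0, 0, 0, 0, 0, 0.01, 0, 0, 0, 0, 0]'

```text
clock: 9.0
position: [589.9, 168.4, 167.9]
eef_rot: [-0.008, 0.707, 0.008, 0.707]
force: [-0.5, 0.2, -2.9]
gripper_width: 6.0
```

send_rows --increments '[0.01, 0, 0, 0, 0, 0, 0.01, 0, 0, 0, 0, 0, 0.01, 0, 0, 0, 0, 0]'

```text
clock: 9.3
position: [589.9, 168.4, 166.5]
eef_rot: [-0.008, 0.707, 0.008, 0.707]
force: [-0.2, 0.7, -2.0]
gripper_width: 6.0
```

send_rows --increments '[0.007, 0, 0, 0, 0, 0, 0.007, 0, 0, 0, 0, 0, 0.007, 0, 0, 0, 0, 0]'

```text
clock: 9.6
position: [589.9, 168.5, 165.4]
eef_rot: [-0.008, 0.707, 0.008, 0.707]
force: [-0.3, -0.3, -3.3]
gripper_width: 6.2
```

send_rows --increments '[0.007, 0, 0, 0, 0, 0, 0.007, 0, 0, 0, 0, 0, 0.007, 0, 0, 0, 0, 0]'

```text
clock: 9.9
position: [589.9, 168.5, 164.4]
eef_rot: [-0.008, 0.707, 0.008, 0.707]
force: [0.7, 0.3, -2.8]
gripper_width: 6.0
```

send_rows --increments '[0.007, 0, 0, 0, 0, 0, 0.007, 0, 0, 0, 0, 0, 0.007, 0, 0, 0, 0, 0]'

```text
clock: 10.2
position: [589.9, 168.4, 163.3]
eef_rot: [-0.008, 0.707, 0.008, 0.707]
force: [-0.8, 0.0, -3.1]
gripper_width: 5.8
```

send_rows --increments '[0.007, 0, 0, 0, 0, 0, 0.007, 0, 0, 0, 0, 0, 0.007, 0, 0, 0, 0, 0]'

```text
clock: 10.5
position: [589.9, 168.5, 162.2]
eef_rot: [-0.008, 0.707, 0.008, 0.707]
force: [-0.4, 0.1, -2.3]
gripper_width: 6.4
```

send_rows --increments '[0.007, 0, 0, 0, 0, 0, 0.007, 0, 0, 0, 0, 0, 0.007, 0, 0, 0, 0, 0]'

```text
clock: 10.8
position: [589.9, 168.5, 161.2]
eef_rot: [-0.008, 0.707, 0.008, 0.707]
force: [-0.4, 0.3, -2.3]
gripper_width: 5.8
```

send_rows --increments '[0.007, 0, 0, 0, 0, 0, 0.007, 0, 0, 0, 0, 0, 0.007, 0, 0, 0, 0, 0]'

```text
clock: 11.1
position: [589.9, 168.4, 160.1]
eef_rot: [-0.008, 0.707, 0.008, 0.707]
force: [-0.2, 0.5, -2.2]
gripper_width: 6.0
```

send_rows --increments '[0.003, 0, 0, 0, 0, 0, 0.003, 0, 0, 0, 0, 0]'

```text
clock: 11.3
position: [589.9, 168.5, 159.7]
eef_rot: [-0.008, 0.707, 0.008, 0.707]
force: [0.3, -0.7, -2.8]
gripper_width: 6.4
```

Run:
```python
from h import *
from cell import readout,eyes
F=[];M=[];Z=[]
for i in range(6):
    f=eyes.grab_frame("wrist"); s=readout.observe(); F.append(s["force"]);M.append(s["moment"]);Z.append(s["position"])
print(np.mean(F,0),np.std(F,0),np.mean(M,0),np.mean(Z,0),s["clock"])
np.savez("w5.npz",**f); cv2.imwrite("pics/w5.png",cv2.resize(f["color"][:,:,::-1],(800,600),interpolation=cv2.INTER_CUBIC))
```

```text
[-0.44059027 -0.01407656 -2.17648119] [0.39606352 0.28633483 0.45498807] [-0.07031108  0.02585993 -0.00576575] [589.97441892 168.48616904 159.78605388] 11.6
```

View pics/w5.png

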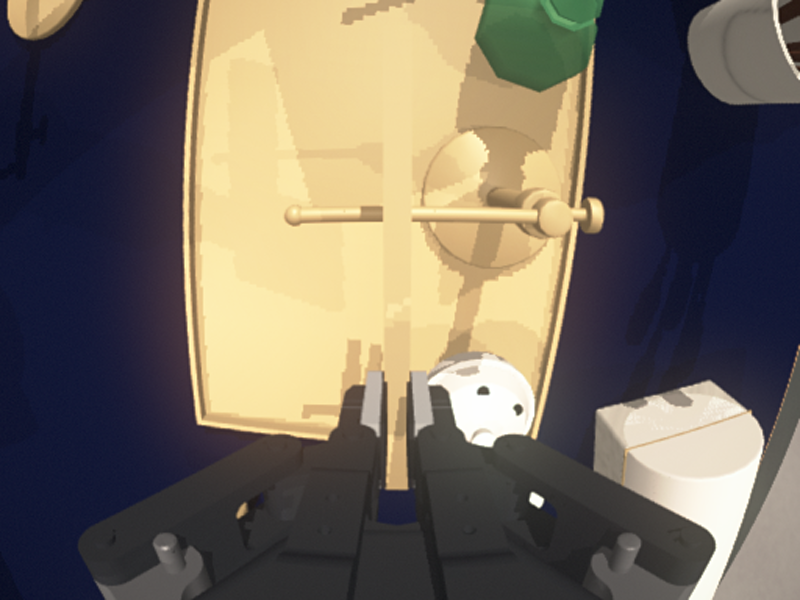

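The arm passes under the plate with no contact yet: bead (293,214), head (553,217). I triangulate it against the earlier wrist view.

Run:
```python
from h import *
a=dict(np.load("w4.npz"));b=dict(np.load("w5.npz")); k=1.5625
def tri(p,q):
    A=np.zeros((3,3));B=np.zeros(3);rs=[wray(a,(p[0]+.5)/k-.5,(p[1]+.5)/k-.5),wray(b,(q[0]+.5)/k-.5,(q[1]+.5)/k-.5)]
    for o,d in rs: M=np.eye(3)-np.outer(d,d);A+=M;B+=M@o
    x=np.linalg.solve(A,B); return np.round(x,1),[round(float(np.linalg.norm(np.cross(x-o,d))),1) for o,d in rs]
print("bead",tri((471,252),(293,214))); print("head",tri((622,252),(553,217)))
for z in (129,132,135): print(z,np.round(onz(b,293.5/k-.5,214.5/k-.5,z),1),np.round(onz(b,553.5/k-.5,217.5/k-.5,z),1))
```

```text
bead (array([548.3, 227.5, 131.5]), [0.1, 0.1])
head (array([647.1, 229.8, 132.5]), [0.3, 0.3])
129 [547.8 227.3 129. ] [648.2 229.2 129. ]
132 [548.4 227.6 132. ] [647.1 229.4 132. ]
135 [549.1 227.9 135. ] [646.1 229.7 135. ]
```

send_rows --increments '[0.007, 0, 0, 0, 0, 0, 0.007, 0, 0, 0, 0, 0, 0.007, 0, 0, 0, 0, 0]'

```text
clock: 11.9
position: [590.0, 168.5, 158.8]
eef_rot: [-0.008, 0.707, 0.008, 0.707]
force: [1.2, -0.7, -0.2]
gripper_width: 5.9
```

send_rows --increments '[0.007, 0, 0, 0, 0, 0, 0.007, 0, 0, 0, 0, 0, 0.007, 0, 0, 0, 0, 0]'

```text
clock: 12.2
position: [590.0, 168.4, 157.7]
eef_rot: [-0.008, 0.707, 0.008, 0.707]
force: [0.1, -1.1, -0.6]
gripper_width: 5.7
```

Force is changing; average it here.

```bash
cat >> h.py <<'E'
def avg(n=6):
    from cell import readout,eyes
    F=[];M=[];Z=[]
    for i in range(n):
        eyes.grab_frame("wrist"); s=readout.observe(); F.append(s["force"]);M.append(s["moment"]);Z.append(s["position"])
    print("F",np.mean(F,0).round(2),"M",np.mean(M,0).round(3),"pos",np.mean(Z,0).round(2),"clk",s["clock"],"w",round(s["gripper_width"],1)); return s
E
python3 -c "
from h import *
avg(8)"
```

```text
F [-0.41 -1.    0.31] M [-0.129  0.091  0.014] pos [589.99 168.43 157.73] clk 12.6 w 5.9
```

send_rows --increments '[0.005, 0, 0, 0, 0, 0, 0.005, 0, 0, 0, 0, 0, 0.005, 0, 0, 0, 0, 0]'

```text
clock: 12.9
position: [590.0, 168.4, 157.0]
eef_rot: [-0.008, 0.707, 0.008, 0.707]
force: [-0.5, -1.3, -0.0]
gripper_width: 5.9
```

```bash
python3 -c "
from h import *
avg(8)"
```

```text
F [-0.78 -1.52  1.14] M [-0.25   0.123  0.022] pos [589.99 168.43 156.96] clk 13.3 w 6.1
```

Contact came at TCP z ≈ 159.7 (vision predicted 160.2). That puts the arm's centre line at about 128.4 at 57 mm from the axis and the bead at about z = 131. Back off and go to the pre-insertion pose.

send_rows --increments '[-0.05, 0, 0, 0, 0, 0, -0.2, 0, 0, 0, 0, 0, -0.5, 0, 0, 0, 0, 0, -0.6, 0, 0, 0, 0, 0, -0.6, 0, 0, 0, 0, 0, -0.6, 0, 0, 0, 0, 0]'

```text
clock: 13.9
position: [589.7, 168.6, 246.3]
eef_rot: [-0.008, 0.707, 0.008, 0.707]
force: [0.2, -0.6, -2.8]
gripper_width: 5.8
```

Run:
```python
from h import *
s=avg(4); plan(s,(518,203.6,220),0.021); plan(s,(518,203.6,141.2),0.021)
```

```text
F [ 0.01  0.06 -2.53] M [-0.036  0.026 -0.005] pos [588.95 168.29 245.08] clk 14.1 w 6.2
row [0.1683, 0.246, -0.4674] [0.0001, -0.0005, 0.0001] calls>=1.00 dist 83.1
row [0.6936, 0.2464, -0.4658] [0.0001, -0.0005, 0.0001] calls>=1.00 dist 130.7
```

send_rows --increments '[0, 0.12, -0.23, 0, 0, 0, 0, 0.246, -0.466, 0, 0, 0, 0, 0.246, -0.466, 0, 0, 0, 0.2, 0.246, -0.466, 0, 0, 0, 0.4, 0.246, -0.466, 0, 0, 0, 0.6, 0.246, -0.466, 0, 0, 0, 0.694, 0.246, -0.466, 0, 0, 0, 0.694, 0.246, -0.466, 0, 0, 0, 0.694, 0.246, -0.466, 0, 0, 0, 0.694, 0.246, -0.466, 0, 0, 0, 0.694, 0.246, -0.466, 0, 0, 0]'

```text
clock: 15.2
position: [520.2, 204.2, 144.0]
eef_rot: [-0.007, 0.706, 0.008, 0.708]
force: [0.3, 0.3, -2.5]
gripper_width: 6.2
```

Run:
```python
from h import *
from cell import eyes
s=avg(3); plan(s,(518,203.6,141.4),0.021)
f=eyes.grab_frame("wrist"); np.savez("w6.npz",**f); g=eyes.grab_frame("side"); np.savez("s6.npz",**g)
a=f["color"][:330,150:450,::-1]; a=cv2.resize(a,(545,600),interpolation=cv2.INTER_CUBIC)
h4=(518,227.6,131); u,v=map(int,proj(g,h4)); print(u,v,proj(g,(548.3,227.5,131.2)))
c=g["color"][v-70:v+70,max(u-30,0):u+30,::-1]; c=cv2.resize(c,(255,600),interpolation=cv2.INTER_CUBIC)
cv2.imwrite("pics/w6.png",np.hstack([a,c]))
k=1
print(proj(g,h4)); print(wproj(f,(548.3,227.5,131.2)))
```

```text
F [-0.11  0.44 -2.35] M [-0.054  0.009 -0.014] pos [519.89 204.08 143.71] clk 15.35 w 5.8
row [0.0142, -0.0026, -0.0114] [0.0001, 0.0002, -0.0001] calls>=1.00 dist 2.8
221 158 (np.float64(228.73848423058485), np.float64(156.01151248314255))
(np.float64(221.65536341379348), np.float64(158.98132704398614))
(np.float64(307.8984067309173), np.float64(205.66431386282383))
```

View pics/w6.png

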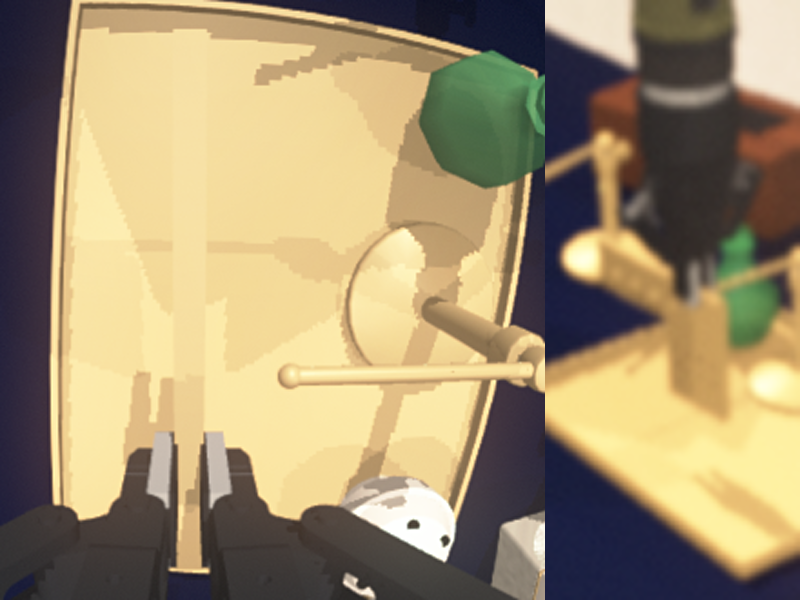

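Bead at (289,376) is within 1 px of prediction, and the plate hasn't shifted in the grip. Now I insert slowly.

send_rows --increments '[0.0145, -0.005, 0, 0, 0, 0, 0.0145, -0.005, 0.03, 0, 0, 0, 0.0145, -0.005, 0.06, 0, 0, 0, 0.0145, -0.005, 0.09, 0, 0, 0, 0.0145, -0.005, 0.1, 0, 0, 0, 0.0145, -0.005, 0.1, 0, 0, 0]'

```text
clock: 16.05
position: [534.6, 203.4, 140.6]
eef_rot: [-0.008, 0.707, 0.008, 0.707]
force: [-0.9, -0.0, -1.9]
gripper_width: 5.8
```

Run:
```python
from h import *
s=avg(4); plan(s,(555,204.0,141.3),0.021)
```

```text
F [ 0.1  -0.19 -2.27] M [-0.078 -0.014 -0.003] pos [534.19 203.38 140.53] clk 16.25 w 6.0
row [-0.0049, 0.001, 0.1394] [0.0001, -0.0, 0.0] calls>=1.00 dist 20.9
```

send_rows --increments '[-0.005, 0, 0.01, 0, 0, 0, -0.005, 0, 0.02, 0, 0, 0, -0.005, 0, 0.03, 0, 0, 0]'

```text
clock: 16.55
position: [538.9, 203.5, 141.5]
eef_rot: [-0.008, 0.707, 0.008, 0.707]
force: [0.4, 0.3, -2.5]
gripper_width: 6.0
```

send_rows --increments '[0, 0, 0.006, 0, 0, 0, 0, 0, 0.012, 0, 0, 0, 0, 0, 0.012, 0, 0, 0]'

```text
clock: 16.85
position: [540.7, 203.6, 141.3]
eef_rot: [-0.008, 0.707, 0.008, 0.707]
force: [-0.5, -1.0, -2.3]
gripper_width: 5.7
```

send_rows --increments '[0, 0, 0.005, 0, 0, 0, 0, 0, 0.01, 0, 0, 0, 0, 0, 0.01, 0, 0, 0]'

```text
clock: 17.15
position: [542.2, 203.6, 141.4]
eef_rot: [-0.008, 0.707, 0.008, 0.707]
force: [0.0, -0.1, -2.5]
gripper_width: 5.8
```

send_rows --increments '[0, 0, 0.005, 0, 0, 0, 0, 0, 0.01, 0, 0, 0, 0, 0, 0.01, 0, 0, 0]'

```text
clock: 17.45
position: [543.7, 203.7, 141.4]
eef_rot: [-0.008, 0.707, 0.008, 0.707]
force: [0.2, -0.8, -1.8]
gripper_width: 6.2
```

Past the expected face contact and no x force. Continue.

send_rows --increments '[0, 0, 0.006, 0, 0, 0, 0, 0, 0.013, 0, 0, 0, 0, 0, 0.02, 0, 0, 0]'

```text
clock: 17.75
position: [546.7, 203.7, 141.4]
eef_rot: [-0.008, 0.707, 0.008, 0.707]
force: [-0.4, -0.5, -1.8]
gripper_width: 5.8
```

send_rows --increments '[0, 0, 0.01, 0, 0, 0, 0, 0, 0.02, 0, 0, 0, 0, 0, 0.03, 0, 0, 0]'

```text
clock: 18.05
position: [551.2, 203.8, 141.4]
eef_rot: [-0.008, 0.707, 0.008, 0.707]
force: [0.2, -0.1, -2.2]
gripper_width: 6.3
```

Run:
```python
from h import *
s=avg(6); plan(s,(584,204.6,141),0.021)
```

```text
F [-0.21 -0.05 -2.15] M [-0.056  0.007  0.   ] pos [551.19 203.79 141.37] clk 18.35 w 6.0
row [0.0023, 0.0007, 0.22] [0.0001, -0.0, 0.0] calls>=1.00 dist 33.0
```

send_rows --increments '[0, 0, 0.02, 0, 0, 0, 0, 0, 0.04, 0, 0, 0, 0.003, 0, 0.06, 0, 0, 0, 0.003, 0, 0.08, 0, 0, 0, 0.003, 0, 0.08, 0, 0, 0]'

```text
clock: 18.85
position: [563.6, 204.1, 140.9]
eef_rot: [-0.008, 0.707, 0.008, 0.707]
force: [0.5, 1.4, -2.6]
gripper_width: 6.0
```

send_rows --increments '[0.002, 0, 0.02, 0, 0, 0, 0.003, 0, 0.04, 0, 0, 0, 0.004, 0, 0.06, 0, 0, 0, 0.005, 0, 0.08, 0, 0, 0, 0.006, 0, 0.1, 0, 0, 0, 0.006, 0, 0.12, 0, 0, 0, 0.006, 0, 0.13, 0, 0, 0, 0.006, 0, 0.13, 0, 0, 0]'

```text
clock: 19.65
position: [582.8, 204.4, 140.0]
eef_rot: [-0.008, 0.707, 0.008, 0.707]
force: [-0.9, -0.4, -2.5]
gripper_width: 6.2
```

Run:
```python
from h import *
from cell import eyes
s=avg(5)
f=eyes.grab_frame("wrist"); np.savez("w7.npz",**f); g=eyes.grab_frame("side")
a=f["color"][:330,120:420,::-1]; a=cv2.resize(a,(545,600),interpolation=cv2.INTER_CUBIC)
u,v=map(int,proj(g,(583,228,129)))
c=g["color"][v-70:v+70,u-30:u+30,::-1]; c=cv2.resize(c,(255,600),interpolation=cv2.INTER_CUBIC)
cv2.imwrite("pics/w7.png",np.hstack([a,c]))
```

```text
F [ 0.02 -0.15 -2.19] M [-0.043  0.014  0.021] pos [582.48 204.46 139.99] clk 19.9 w 6.4
```

View pics/w7.png

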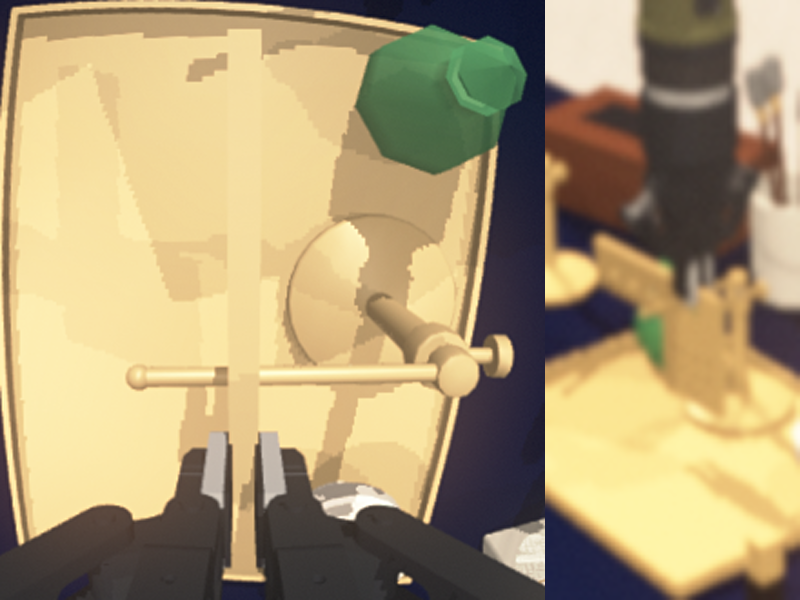

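The arm runs through hole4: bead (137,377) on one side, head (455,370) on the other. Lower until the weight transfers.

send_rows --increments '[0.007, 0, 0, 0, 0, 0, 0.014, 0, 0, 0, 0, 0, 0.02, 0, 0, 0, 0, 0, 0.02, 0, 0, 0, 0, 0]'

```text
clock: 20.4
position: [582.4, 204.5, 136.8]
eef_rot: [-0.008, 0.707, 0.008, 0.707]
force: [-0.3, -0.6, -1.9]
gripper_width: 6.1
```

```bash
python3 -c "
from h import *
avg(5)"
```

```text
F [ 0.28  0.14 -2.33] M [-0.074  0.015  0.007] pos [582.55 204.47 136.99] clk 20.65 w 5.9
```

send_rows --increments '[0.007, 0, 0, 0, 0, 0, 0.007, 0, 0, 0, 0, 0, 0.007, 0, 0, 0, 0, 0]'

```text
clock: 20.95
position: [582.6, 204.4, 136.0]
eef_rot: [-0.008, 0.707, 0.008, 0.707]
force: [-0.3, -0.1, -1.5]
gripper_width: 5.9
```

```bash
python3 -c "
from h import *
avg(5)"
```

```text
F [ 0.41  0.19 -1.95] M [-0.068  0.006 -0.021] pos [582.62 204.46 136.03] clk 21.2 w 5.9
```

Contact begins at about 136.2, as predicted.

send_rows --increments '[0.007, 0, 0, 0, 0, 0, 0.01, 0, 0, 0, 0, 0, 0.01, 0, 0, 0, 0, 0]'

```text
clock: 21.5
position: [582.6, 204.5, 134.6]
eef_rot: [-0.008, 0.707, 0.008, 0.707]
force: [-0.1, -0.3, -0.6]
gripper_width: 5.9
```

```bash
python3 -c "
from h import *
avg(6)"
```

```text
F [-0.32 -0.24 -0.47] M [-0.093  0.087  0.018] pos [582.58 204.47 134.57] clk 21.8 w 5.8
```

send_rows --increments '[0.003, 0, 0, 0, 0, 0, 0.003, 0, 0, 0, 0, 0]'

```text
clock: 22.0
position: [582.6, 204.5, 134.0]
eef_rot: [-0.008, 0.707, 0.008, 0.707]
force: [-0.8, -0.2, -1.1]
gripper_width: 5.9
```

send_rows --increments '[0, 0, 0, 0, 0, 0, 0, 0, 0, 0, 0, 0, 0, 0, 0, 0, 0, 0, 0, 0, 0, 0, 0, 0, 0, 0, 0, 0, 0, 0, 0, 0, 0, 0, 0, 0]' --jaw -0.4 --newtons 20

```text
clock: 22.6
position: [582.6, 204.5, 134.0]
eef_rot: [-0.008, 0.707, 0.008, 0.707]
force: [0.4, -0.3, 1.0]
gripper_width: 25.7
```

```bash
python3 -c "
from h import *
avg(5)"
```

```text
F [-0.23  0.07  0.45] M [ 0.009  0.016 -0.012] pos [582.58 204.48 134.04] clk 22.85 w 25.6
```

send_rows --increments '[-0.03, 0, 0, 0, 0, 0, -0.08, 0, 0, 0, 0, 0, -0.15, 0, 0, 0, 0, 0, -0.3, 0, 0, 0, 0, 0, -0.5, 0, 0, 0, 0, 0, -0.7, 0, 0, 0, 0, 0, -0.9, 0, 0, 0, 0, 0, -1, 0, 0, 0, 0, 0, -1, 0, 0, 0, 0, 0, -1, 0, 0, 0, 0, 0]'

```text
clock: 23.85
position: [582.7, 204.5, 284.3]
eef_rot: [-0.008, 0.707, 0.008, 0.707]
force: [-0.1, -0.2, -1.1]
gripper_width: 25.5
```

send_rows --increments '[0, 0, -0.4, 0, 0, 0, 0, 0, -0.8, 0, 0, 0, 0, 0, -0.8, 0, 0, 0, 0, 0, -0.8, 0, 0, 0, 0, 0, -0.8, 0, 0, 0, 0, 0, -0.8, 0, 0, 0, 0, 0, -0.8, 0, 0, 0, 0, 0, -0.8, 0, 0, 0, 0, 0, -0.8, 0, 0, 0, 0, 0, -0.8, 0, 0, 0, 0, 0, -0.8, 0, 0, 0, 0, 0, -0.8, 0, 0, 0, 0, 0, -0.8, 0, 0, 0, 0, 0, -0.8, 0, 0, 0, 0, 0, -0.8, 0, 0, 0]'

```text
clock: 25.35
position: [462.6, 201.9, 284.1]
eef_rot: [-0.008, 0.707, 0.008, 0.707]
force: [0.5, 0.2, -0.9]
gripper_width: 25.6
```

Run:
```python
from h import *
from cell import eyes
f=eyes.grab_frame("wrist"); g=eyes.grab_frame("side"); t=eyes.grab_frame("top")
s=avg(3)
f2=eyes.grab_frame("side"); print("side change",np.abs(f2["color"].astype(int)-g["color"]).mean())
u,v=map(int,proj(g,(583,228,110)))
c=cv2.resize(g["color"][v-50:v+50,u-65:u+65,::-1],(800,350 if 0 else 615))[:600]
c=cv2.resize(c,(440,330)); 
a=cv2.resize(f["color"][:,:,::-1],(440,330)); u,v=map(int,proj(t,(583,228,110)))
b=cv2.resize(t["color"][v-50:v+50,u-50:u+50,::-1],(330,330))
d=cv2.resize(t["color"][100:230,140:400,::-1],(330,270)); d=np.vstack([b,d])
cv2.imwrite("pics/end.png",np.hstack([np.vstack([c,a])[:600],d]))
W=cloud(g); m=(abs(W[...,0]-583)<14)&(W[...,1]>150)&(W[...,1]<330)&(W[...,2]>35)&(W[...,2]<165); p=W[m]
# top edge height by y
for y in range(175,320,15):
    q=p[abs(p[:,1]-y)<7]
    if len(q)>3: print(y,len(q),np.percentile(q[:,2],[3,97]).round(0))
```

```text
F [0.07 0.11 0.05] M [-0.011  0.008 -0.015] pos [462.6  201.88 284.04] clk 25.65 w 25.5
side change 0.6726955837673612
175 103 [ 50. 151.]
190 84 [ 49. 151.]
205 75 [ 47. 150.]
220 83 [ 51. 150.]
235 52 [ 48. 148.]
250 25 [108. 148.]
265 30 [112. 147.]
280 30 [108. 146.]
295 27 [107. 146.]
310 30 [105. 144.]
```

View pics/end.png

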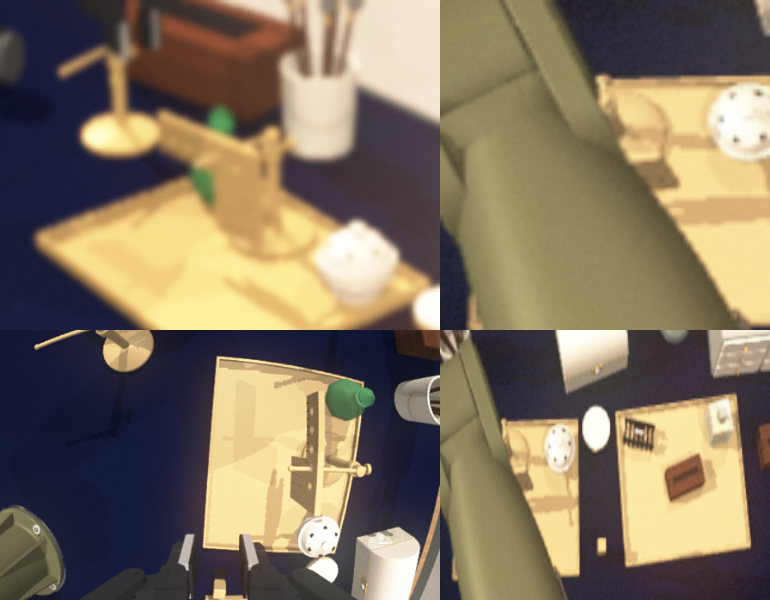

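Plate hangs on the arm at (330,468) in the wrist panel with three holes showing beyond it, so it is on hole4. It reads about 3° off level, so I wait for any swing to die and remeasure.

send_rows --increments '[0, 0, 0, 0, 0, 0, 0, 0, 0, 0, 0, 0, 0, 0, 0, 0, 0, 0, 0, 0, 0, 0, 0, 0, 0, 0, 0, 0, 0, 0, 0, 0, 0, 0, 0, 0, 0, 0, 0, 0, 0, 0, 0, 0, 0, 0, 0, 0, 0, 0, 0, 0, 0, 0, 0, 0, 0, 0, 0, 0, 0, 0, 0, 0, 0, 0, 0, 0, 0, 0, 0, 0, 0, 0, 0, 0, 0, 0, 0, 0, 0, 0, 0, 0, 0, 0, 0, 0, 0, 0, 0, 0, 0, 0, 0, 0, 0, 0, 0, 0, 0, 0, 0, 0, 0, 0, 0, 0, 0, 0, 0, 0, 0, 0, 0, 0, 0, 0, 0, 0]'

```text
clock: 27.7
position: [462.6, 201.9, 284.0]
eef_rot: [-0.008, 0.707, 0.008, 0.707]
force: [0.0, 0.7, 0.1]
gripper_width: 25.3
```

```bash
cat > lv.py <<'E'
from h import *
from cell import eyes,readout
for k in range(4):
    g=eyes.grab_frame("side"); W=cloud(g)
    m=(abs(W[...,0]-583)<14)&(W[...,1]>150)&(W[...,1]<330)&(W[...,2]>35)&(W[...,2]<165); p=W[m]
    ys=np.arange(175,316,6); top=[np.percentile(p[abs(p[:,1]-y)<4][:,2],95) for y in ys]
    ys2=np.arange(252,316,6); bot=[np.percentile(p[abs(p[:,1]-y)<4][:,2],5) for y in ys2]
    a=np.polyfit(ys,top,1); b=np.polyfit(ys2,bot,1); print("top deg %.2f  arm underside deg %.2f z@230 %.1f"%(np.degrees(a[0]),np.degrees(b[0]),np.polyval(a,230)))
# same measure when held level by the tool is unavailable; wrist view: colour edge ends
f=eyes.grab_frame("wrist"); np.savez("w8.npz",**f); W8=0
print(readout.observe()["clock"])
E
python3 lv.py
```

```text
top deg -2.35  arm underside deg -1.15 z@230 147.1
top deg -1.84  arm underside deg -3.46 z@230 146.5
top deg -3.07  arm underside deg -10.59 z@230 147.4
top deg -2.93  arm underside deg -12.27 z@230 147.4
27.95
```

Run:
```python
from h import *
g=dict(np.load("s6.npz")); W=cloud(g)
def m_(W,xc):
    m=(abs(W[...,0]-xc)<14)&(W[...,1]>150)&(W[...,1]<330)&(W[...,2]>35)&(W[...,2]<175); p=W[m]
    ys=np.arange(228,316,6); top=[np.percentile(q:=p[abs(p[:,1]-y)<4][:,2],95) for y in ys]
    print(np.round(top,0)); print(np.degrees(np.polyfit(ys,top,1)[0]))
m_(W,520)
# wrist view: plate hole centres / top edge ends, raw crop for reading ends by contour
f=dict(np.load("w8.npz")); 
# intersect top-edge end pixels: find plate column extents by expected projection for level and -2.5deg
for a in (0,-2.5,2.5):
    t=np.radians(a); out=[]
    for y,z in ((117,106),(-33,106)):
        dy,dz=(y-23),(z-84); Y=228.3+dy*np.cos(t)-dz*np.sin(t); Z=126+dy*np.sin(t)+dz*np.cos(t)
        out.append(np.round(wproj(f,(579,Y,Z)),1))
    print(a,out)
h=cv2.cvtColor(f["color"],cv2.COLOR_RGB2GRAY)
cv2.imwrite("pics/w8.png",cv2.resize(f["color"][90:240,310:440,::-1],(520,600),interpolation=cv2.INTER_CUBIC))
```

```text
[147. 155. 158. 157. 157. 157. 160. 159. 157. 157. 159. 157. 158. 159.
 155.]
2.829749033606349
0 [array([377.2,  71.5]), array([364.4, 216.8])]
-2.5 [array([375.6,  71. ]), array([365.3, 216.7])]
2.5 [array([378.8,  72.1]), array([363.5, 216.8])]
```

Run:
```python
exec(open("lv.py").read())
from cell import ctrl
s=readout.observe(); print(s["position"],s["force"],s["qvel"].round(3) if hasattr(s["qvel"],"round") else s["qvel"])
print(ctrl.finish_job())
```

```text
top deg -2.57  arm underside deg -12.32 z@230 147.6
top deg -2.85  arm underside deg -5.37 z@230 147.6
top deg -3.00  arm underside deg -5.13 z@230 146.9
top deg -2.66  arm underside deg -6.26 z@230 146.9
28.2
[462.57856333 201.8753954  284.02300236] [ 1.18435628 -0.27347456 -0.14829707] [-0.     0.    -0.001  0.001 -0.001 -0.   ]
the job is handed in; nothing more can be done
None
```

The plate is hanging on the stand's arm by hole4, the hole almost exactly over its centre of mass (y ≈ 23.0 mm). I let go and handed the job in at about 28 s.

**What I did:**
- I lifted the plate out of the middle-sized rest, gripping it above hole5.
- I felt for the arm with the plate's underside, pressing with about 3.5 N. The arm's root came out at roughly 125 mm above the table, about 1 mm above its lowest setting.
- I threaded hole4 over the bead without any contact force I could measure. I then lowered the plate until the arm carried nearly all its weight, opened the fingers and backed away.

**Last checks:**
- **Hanging:** the last wrist view shows the plate on the arm with three holes visible beyond it, which confirms hole4. Its height matches what I predicted, and the robot was clear and still.
- **Level:** the top edge reads about 2.5–3° low at the free end. The reading stayed steady over the last 2.5 s, so it isn't swinging. It may be friction in the hole, but I didn't confirm that. The underside reading was too noisy to use, from -1° to -12°. The same check on the plate held level gave about +2.8°, so I can't say how much of the tilt is real. I left it rather than nudge it.
- **Other things on the table:** the final views showed no movement. I compared them by eye, not by measurement, and the robot arm hid part of the stand's tray from above.
- **Last close-up:** I couldn't view a final close crop because I had used all 12 pictures.

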